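# Portion-cup rack through the gated pass chute

### The job

With one fingertip swing the sprung gate arm beside the chute outwards and keep holding it open while you gently push the rack of portion cups along the chute past the gate with another fingertip; the rack must never touch the gate. Once the whole rack is past, let go so that the gate springs fully shut behind it. Only push: do not grasp, squeeze, lift or tip the rack, and leave the other things on the counter where they stand.

Things in the scene. Friction and masses are not known exactly. Their poses are not given: they have to be found in the camera images.
- chute: Fixed straight steel chute. +x is the direction of travel, +y its left (gate side), z up. Origin on the counter, on the centre line, where the gate's leaf crosses. Runs from x = -270 mm (open end) to +170 mm (low end stop). Floor 3 mm thick; walls 33 mm high, inner faces at y = +/-35 mm, outer faces at +/-39 mm; a low slot in the left wall lets the leaf through.
- rack: Steel rack with four white lidded cups, in the chute before the gate. 80 mm long (along x, the travel), 64 mm wide, 50 mm high, 0.25 to 0.5 kg; front and rear are flat full-width plates 50 mm high. Origin at the centre of its underside (rear face 40 mm behind it). It starts with its origin 68 to 118 mm before the chute's origin.
- gate (a joint): Gate hinge angle, rad: 0 shut, grows as the arm swings outwards (chute +y), stop at 0.30. A spring shuts it: 0.16 N m at 0, 0.42 N m at 0.16. At 0.16 the arm is parallel to the chute, its inner face at chute y = +89 mm; shut, it slants 0.16 rad towards the chute. At 0.10 or more the leaf barely clears the chute's inside; 0.14 to 0.24 is comfortable.
- gate_pin (a point): Axis of the gate's upright hinge pin, at chute x = -250, y = +91.5 mm, on the counter. The gap between left wall and shut arm is about 35 mm wide 95 mm from the pin, narrowing to 10 mm at the chute's origin: a fingertip let down into it from above pushes the arm outwards and can slide along it.
- gate_end (a point): Free end of the gate arm, on its inner face, 29 mm above the counter. The arm is an upright straight aluminium bar, 320 mm from pin to end, 5 mm thick, spanning 8 to 50 mm above the counter, along the left of the chute.
- gate_leaf (a point): Tip of the leaf, 14 mm up. The leaf is a low bar fixed to the arm, 14 mm thick, 6 to 22 mm above the counter (fingers higher than that pass over it). Shut, it lies at chute x = -7 to +7 mm and reaches in to y = +10 mm. Opening also moves it up to 20 mm in +x, so it shuts freely only if the rack's rear is 25 mm or more past the chute's origin.
- shaker: Bystander: glass shaker with steel cap, 44 mm wide, 85 mm high, right of the chute. Origin under its centre.
- ramekin: Bystander: white bowl, 80 mm wide, 42 mm high, left of the chute beyond the gate arm's end. Origin under its centre.
- mill: Bystander: wooden pepper mill, 52 mm wide, 140 mm high, left of the chute's far part. Origin under its centre.
- spoon: Bystander: steel spoon 200 mm long lying right of the chute.
- sauce: Bystander: white squeeze bottle, 52 mm wide, 150 mm high, right of the chute's open end. Origin under its centre.
- cup: Bystander: white cup, 70 mm wide, 70 mm high, at the right of the counter. Origin under its centre.
- spatula: Bystander: spatula 260 mm long lying at the left of the counter.

How it is judged (in metres and radians):
On the way, in this order (a step that is already met when the one before it is completed fails the run):
1. a fingertip holds the gate open while the rack is still short of it (value of joint gate above 0.1 rad and contact force between the fingers and gate above 0.3 N and x of rack in the frame of chute below -0.045 m), for 0.2 s.
2. the rack is passing the gate while a fingertip holds the gate open (value of joint gate above 0.1 rad and contact force between the fingers and gate above 0.3 N and x of rack in the frame of chute between -0.02 and 0.04 m), for 0.1 s.
At the end, for the whole second after the job is handed in: The rack stands at rest and level on the chute floor (within 5 mm and 0.1 rad), its origin 55 to 135 mm past the chute's origin, and the gate is shut behind it (below 0.02 rad) (x of rack in the frame of chute between 0.055 and 0.135 m and z of rack in the frame of chute below 0.008 m and angle between rack's own z axis and vertical below 0.1 rad and value of joint gate below 0.02 rad and linear speed of rack below 0.01 m/s); the robot touches nothing.
It fails at once if the rack touches the gate with more than 1 N (contact force between rack and gate above 1 N).
It fails at once if the rack is lifted more than 10 mm or tipped more than 0.25 rad (z of rack in the frame of chute above 0.013 m or angle between rack's own z axis and vertical above 0.25 rad).
It fails at once if the rack is squeezed or shoved with more than 25 N (contact force between the fingers and rack above 25 N).
It fails at once if a bystander is moved more than 25 mm (distance of any of shaker, ramekin, mill, spoon, sauce, cup, spatula from where it was at the start of the episode above 0.025 m).
It also fails if it takes over 48 s, if anything falls off the work surface, if the arm or the gripper's body presses on something with over 40 N, if the wrist force passes 120 N, or if a joint passes its speed limit or range.

### The arm

A 6-joint arm with a two-finger parallel gripper is mounted at the origin on the work surface. World frame = base frame: x ahead of the robot, y to its left, z up, the work surface at z = 0. Lengths are in mm, angles in degrees, forces in N, time in s.
With the tool pointing down it reaches from about 350 to 850 mm from the base axis. Payload 8.1 kg.
Tool frame: the origin (TCP) lies midway between the tips of the shut fingers; the grasp point (between the pads) lies 19 mm behind it (r.pinch_z is the distance from the TCP to the grasp point, in mm); z points along the fingers, y is the line along which they close (so a half turn about z gives the same grasp; the last joint's range is limited). The gripper opens to 85 mm and grips with 20 to 120 N. Pads are 22 mm wide; open, the fingers measure 114 mm over their backs; the gripper's body (76 mm by 85 mm) begins 54 mm behind the grasp point. The pads swing forward as they close: fully open they stand 13 mm farther back than shut.
Start: joints at [-73.362, 7.471, 85.268, -0, 87.261, -4.893], TCP at [220.23, -558.125, 231.292] pointing down, gripper open.
Joint ranges: [-169.43, 169.43], [-51.17, 129.36], [1.28, 143.12], [-76.62, 256.62], [0, 156.53], [-152.29, 152.29]. Speed limits (degrees/s): [136.94, 136.94, 159.86, 180, 180, 180].

### API

Orientations are given as [roll, pitch, yaw] about the fixed x, y, z axes, in that order (R = Rz(yaw) Ry(pitch) Rx(roll)).
In Python, from bench import sensors, optics, job, r gives the robot as it stands.
- The arm moves only by the tool play_rows, never from a script. Its argument "motion" is a list that holds one entry, the list of rows, each a list of 6 numbers: the shift along the tool's x, y, z in cm, then the turn, a rotation vector about the tool's x, y, z in degrees. In form: [[[x, y, z, ax, ay, az], ...]]. A call has 1 to 5 rows; each row is the pose to reach, as a shift and turn from the pose commanded when the call began, along the tool's axes at that moment; what a row does not reach only later rows make up. A row lasts 1/10 s, in which the tool goes at most 50 mm and 8.59 degrees, less where a joint would pass 70% of its speed; a pose out of reach is approached as far as the arm can. A call with a gripper value outside its range is refused whole. "jaw" is the opening, from 0 (shut) to 1 (fully open), set as the call begins (left out, the last holds). The fingers move at their own pace and stop on an object; "squeeze" is the grip in N (left out, the last holds). Time passes only in rows, so rows that repeat a pose let the fingers close. It gives the time, the measured TCP pose, the force, the opening and the grip force at its end, in the units of the state.
- sensors.sense(): the state, without advancing time (a new reading comes with each control period).
- optics.snapshot(name): name is "side" or "top" or "wrist"; returns a dict with "pixels" (480x640x3 uint8, red, green, blue), "mtx" (3x3 intrinsics, pixels), "R" (3x3) and "t" (3): a world point X has camera coordinates R X + t; the wrist camera has in their place "T_tool_cam" (4x4, takes a point from camera to tool coordinates, whose origin is the TCP and whose axes are the flange's). Camera axes: x right, y down, z forward; pixel columns grow to the right and rows downward; lengths in mm; the calibration is good to about 2 mm. A picture is of the moment at which its call begins: read the wrist's pose just before it. There is no depth.
- job.hand_in(): hands the job in; it is judged then, once.
The state is a dict: "time": time; "joint_pos": joint angles; "qd": joint speeds; "joint_efforts": joint torques, N m; "tool_pos": TCP position; "tcp_rot": TCP orientation; "ft_force": force on the tool from outside, world axes, zero at the start; "wrist_torque": the same for the moment, N m; "finger_gap": finger opening in mm; "grip_force": force on a finger pad.
Only numpy, scipy, OpenCV 4.12 (cv2) and the standard library are available. Lean on these libraries where they do the work, as an engineer would, in place of code of your own. Each camera call takes 0.05 s, during which the arm holds its last target. There are 200 camera calls.

## Working session

There is one attempt and no reset: what is moved stays moved. The work goes in short steps, Python scripts to look and compute and a tool call to move; the robot and the scene stay as the last step left them, time stands still between calls to the robot, and variables do not carry over. Pictures are saved under pics/ and viewed, at most 10 in all, crops included, and the job is handed in when it is done.

Besides the shell and the picture viewer there is one more tool, called after "Request:" as name([rows], argument=value, ...), one row to a line, values as JSON. play_rows: Moves the arm, as the interface text tells. Its arguments: {"type":"object","properties":{"motion":{"type":"array","items":{"type":"array","items":{"type":"array","items":{"type":"number"}}}},"jaw":{"type":"number"},"squeeze":{"type":"number"}},"required":["motion"]}

```bash
ls; mkdir -p pics; python3 - <<'E'
from bench import sensors, optics, job, r
import cv2,pickle,numpy as np
d={}
for n in ("top","side"):
    s=optics.snapshot(n); d[n]=s; cv2.imwrite(f"pics/{n}0.png",s["pixels"][:,:,::-1]); print(n,s["mtx"],s["R"],s["t"])
pickle.dump(d,open("snap0.pkl","wb")); print(sensors.sense())
E
```

```text
pics
top [[621.52528056   0.         323.46567008]
 [  0.         621.52528056 248.61325958]
 [  0.           0.           1.        ]] [[ 0.00267561 -0.99996341  0.00812498]
 [-0.99644812 -0.00334989 -0.08414222]
 [ 0.08416636 -0.00787099 -0.99642063]] [ -45.37121754  557.92545504 1598.464257  ]
side [[601.87732793   0.         326.02927493]
 [  0.         601.87732793 243.0584233 ]
 [  0.           0.           1.        ]] [[-0.91250099 -0.40897031 -0.00923237]
 [-0.25712316  0.59095848 -0.76462785]
 [ 0.31816604 -0.69534981 -0.64440594]] [ 468.80856136  200.66494576 1138.89118108]
{'time': 0.1, 'joint_pos': array([-7.33611039e+01,  7.51130425e+00,  8.53247252e+01,  2.09001541e-04,
        8.72613971e+01, -4.89158809e+00]), 'qd': array([-0.0354954 , -0.05978226, -0.25152086, -0.04858446, -0.06546549,
       -0.04315667]), 'joint_efforts': array([ 2.30754100e-03, -5.70950532e+01, -5.01940691e+01,  3.24962525e-05,
        8.17050110e-03, -6.61627254e-06]), 'tool_pos': array([ 220.08865275, -557.6325003 ,  230.32772212]), 'tcp_rot': array([-1.79902946e+02, -8.51560458e-03,  2.15304668e+01]), 'ft_force': array([-0.40130149,  0.81639439, -0.82316902]), 'wrist_torque': array([-0.00561171,  0.027299  , -0.01139386]), 'grip_force': 0.0, 'finger_gap': 85.39475751169734}
```

View pics/top0.png

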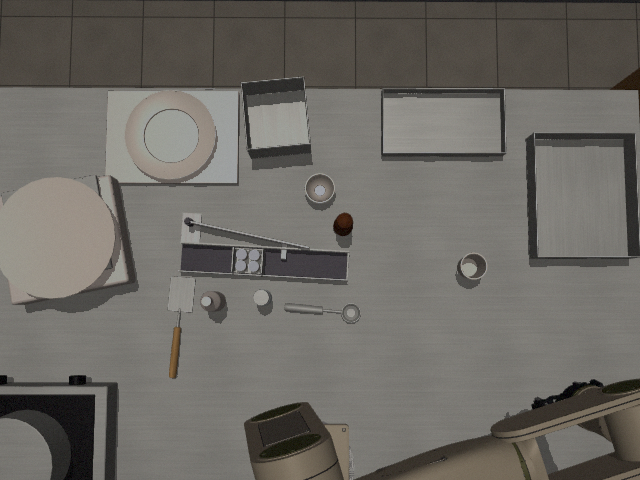

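View pics/side0.png

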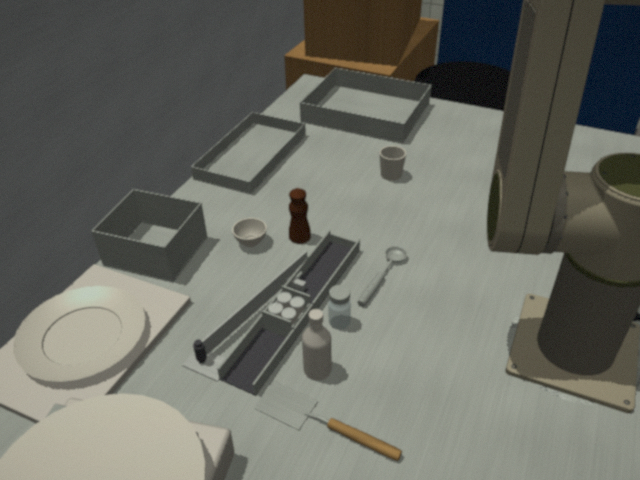

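The top view shows the chute running left to right, from about (181,260) to (349,265). The rack is at (247,261), the leaf at (284,254), the pin at (188,221) and the mill at (344,224), with the sauce, shaker and spoon below the chute. Image right is world -y. The side view shows the same layout. Next I'll take a coarse fix from the dark chute floor.

```bash
cat > h.py <<'E'
import numpy as np,cv2
def cast(s,uv,z):
    uv=np.atleast_2d(np.asarray(uv,float)); R,t=np.array(s["R"]),np.array(s["t"]); C=-R.T@t
    d=(np.linalg.inv(s["mtx"])@np.c_[uv,np.ones(len(uv))].T).T@R
    return C+d*((np.broadcast_to(z,len(uv))-C[2])/d[:,2])[:,None]
E
python3 - <<'E'
import pickle,cv2,numpy as np
from h import cast
s=pickle.load(open("snap0.pkl","rb"))["top"]; im=s["pixels"]
print("C",-s["R"].T@s["t"])
g=im.max(2); m=((g<75)&(g>20)).astype(np.uint8); m[:235]=0;m[285:]=0;m[:,:175]=0;m[:,355:]=0
n,l,st,_=cv2.connectedComponentsWithStats(m); P=[]
for i in range(1,n):
    if st[i,4]>150:
        print(st[i]); ys,xs=np.where(l==i); P.append(np.c_[xs,ys])
P=np.vstack(P).astype(np.float32); W=cast(s,P,3)[:,:2].astype(np.float32)
rc=cv2.minAreaRect(W); b=cv2.boxPoints(rc); print(rc,b)
for nme,uv,z in (("pin",(188,221),50),("leaf",(284,254),22),("rack",(247.5,261),50),("mill",(344,222),100),("gateend",(309,248),50)): print(nme,cast(s,[uv],z))
c=cv2.resize(im[200:320,170:370],None,fx=4,fy=4,interpolation=cv2.INTER_CUBIC); cv2.imwrite("pics/c1.png",c[:,:,::-1])
E
```

```text
C [ 421.52825167  -30.91907493 1640.05648851]
[ 181  244  166   35 3604]
((526.8432006835938, 113.9245376586914), (435.434814453125, 70.43199920654297), 87.07803344726562) [[ 480.57465  -101.71465 ]
 [ 550.9151   -105.304985]
 [ 573.11176   329.56372 ]
 [ 502.7713    333.15405 ]]
pin [[625.95662029 305.21769277  50.        ]]
leaf [[543.7507293   59.24845264  22.        ]]
rack [[523.35351732 150.96173613  50.        ]]
mill [[618.4625115  -94.17066803 100.        ]]
gateend [[557.29338877  -6.33739322  50.        ]]
```

View pics/c1.png

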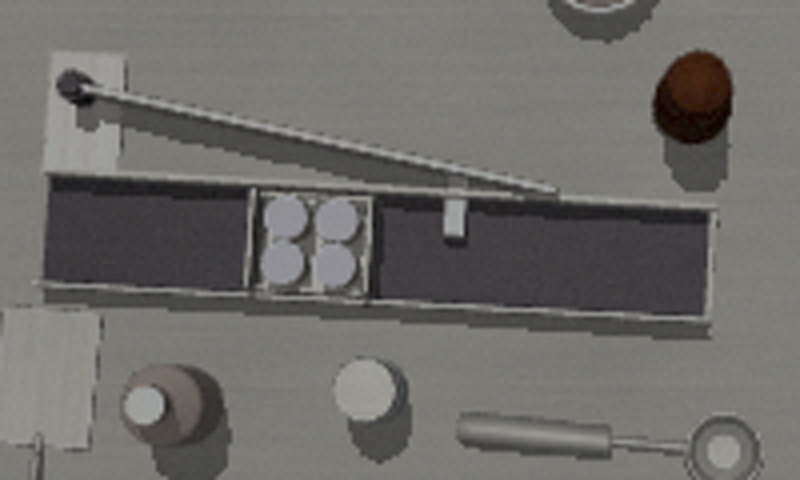

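```bash
cat >> h.py <<'E'
O=np.array([523.5,61.]); PSI=87.08
def w(cx,cy): 
    a=np.radians(PSI); xd=-np.array([np.cos(a),np.sin(a)]); yd=np.array([np.sin(a),-np.cos(a)]); return O+cx*xd+cy*yd
def plan(p0,psi0,p1,psi1,n):  # n rows, calls of 5, tool-frame rows per call
    p0,p1=np.array(p0,float),np.array(p1,float)
    for c in range(0,n,5):
        a=psi0+(psi1-psi0)*c/n; b=np.radians(a); B=p0+(p1-p0)*c/n; rows=[]
        for k in range(c+1,min(c+5,n)+1):
            d=p0+(p1-p0)*k/n-B; yaw=psi0+(psi1-psi0)*k/n-a
            rows.append([round(v,2) for v in ((d[0]*np.cos(b)+d[1]*np.sin(b))/10,(d[0]*np.sin(b)-d[1]*np.cos(b))/10,-d[2]/10,0,0,-yaw)])
        print(rows)
E
python3 -c "
from h import *
from bench import sensors,optics
s=optics.snapshot('wrist');print(s['T_tool_cam'].round(3),s['mtx'])
t=w(-100,32);print(t)
plan([220.2,-558.1,231.3],21.53,[*t,240],PSI,20)"
```

```text
[[   0.      -0.951   -0.308   80.388]
 [   1.       0.      -0.      -0.599]
 [   0.      -0.308    0.951 -141.678]
 [   0.       0.       0.       1.   ]] [[338.65405393   0.         324.00761928]
 [  0.         338.65405393 241.35519801]
 [  0.           0.           1.        ]]
[560.55260794 159.24003382]
[[np.float64(2.9), np.float64(-2.71), np.float64(-0.04), 0, 0, -3.28], [np.float64(5.8), np.float64(-5.42), np.float64(-0.09), 0, 0, -6.55], [np.float64(8.7), np.float64(-8.14), np.float64(-0.13), 0, 0, -9.83], [np.float64(11.6), np.float64(-10.85), np.float64(-0.17), 0, 0, -13.11], [np.float64(14.5), np.float64(-13.56), np.float64(-0.22), 0, 0, -16.39]]
[[np.float64(3.55), np.float64(-1.78), np.float64(-0.04), 0, 0, -3.28], [np.float64(7.09), np.float64(-3.57), np.float64(-0.09), 0, 0, -6.55], [np.float64(10.64), np.float64(-5.35), np.float64(-0.13), 0, 0, -9.83], [np.float64(14.19), np.float64(-7.14), np.float64(-0.17), 0, 0, -13.11], [np.float64(17.73), np.float64(-8.92), np.float64(-0.22), 0, 0, -16.39]]
[[np.float64(3.91), np.float64(-0.71), np.float64(-0.04), 0, 0, -3.28], [np.float64(7.81), np.float64(-1.42), np.float64(-0.09), 0, 0, -6.55], [np.float64(11.72), np.float64(-2.13), np.float64(-0.13), 0, 0, -9.83], [np.float64(15.62), np.float64(-2.84), np.float64(-0.17), 0, 0, -13.11], [np.float64(19.53), np.float64(-3.55), np.float64(-0.22), 0, 0, -16.39]]
[[np.float64(3.95), np.float64(0.42), np.float64(-0.04), 0, 0, -3.28], [np.float64(7.9), np.float64(0.84), np.float64(-0.09), 0, 0, -6.56], [np.float64(11.84), np.float64(1.26), np.float64(-0.13), 0, 0, -9.83], [np.float64(15.79), np.float64(1.68), np.float64(-0.17), 0, 0, -13.11], [np.float64(19.74), np.float64(2.1), np.float64(-0.22), 0, 0, -16.39]]
```

Request:
play_rows([
  [[2.9,-2.7,0,0,0,-3.3],[5.8,-5.4,0,0,0,-6.6],[8.7,-8.1,0,0,0,-9.8],[11.6,-10.8,-0.2,0,0,-13.1],[14.5,-13.6,-0.2,0,0,-16.4]],
], jaw=0.7)

```text
time: 0.65
tool_pos: [305.6, -376.9, 233.2]
tcp_rot: [-180.0, -0.0, 38.0]
ft_force: [0.2, -0.4, 0.2]
finger_gap: 60.1
grip_force: 0.0
```

Request:
play_rows([
  [[3.5,-1.8,0,0,0,-3.3],[7.1,-3.6,0,0,0,-6.6],[10.6,-5.4,0,0,0,-9.8],[14.2,-7.1,-0.2,0,0,-13.1],[17.7,-8.9,-0.2,0,0,-16.4]],
])

```text
time: 1.15
tool_pos: [390.5, -197.9, 235.4]
tcp_rot: [180.0, -0.0, 54.5]
ft_force: [0.7, 0.2, 0.5]
finger_gap: 60.1
grip_force: 0.0
```

Request:
play_rows([
  [[3.9,-0.7,0,0,0,-3.3],[7.8,-1.4,0,0,0,-6.6],[11.7,-2.1,0,0,0,-9.8],[15.6,-2.8,-0.2,0,0,-13.1],[19.5,-3.6,-0.2,0,0,-16.4]],
])

```text
time: 1.65
tool_pos: [475.0, -18.4, 237.4]
tcp_rot: [180.0, 0.0, 70.9]
ft_force: [0.2, -0.3, 1.0]
finger_gap: 59.9
grip_force: 0.0
```

Request:
play_rows([
  [[3.9,0.4,0,0,0,-3.3],[7.9,0.8,0,0,0,-6.6],[11.8,1.3,0,0,0,-9.8],[15.8,1.7,-0.2,0,0,-13.1],[19.7,2.1,-0.2,0,0,-16.4]],
])

```text
time: 2.15
tool_pos: [559.8, 160.8, 239.2]
tcp_rot: [-180.0, 0.0, 87.3]
ft_force: [0.1, -0.0, 0.0]
finger_gap: 59.5
grip_force: 0.0
```

Request:
play_rows([
  [[0,0,0,0,0,0],[0,0,0,0,0,0]],
])

```text
time: 2.35
tool_pos: [559.1, 159.7, 238.4]
tcp_rot: [-179.9, 0.0, 87.2]
ft_force: [-0.6, -0.7, -0.2]
finger_gap: 59.9
grip_force: 0.0
```

```bash
python3 - <<'E'
from bench import sensors, optics
import cv2,pickle,numpy as np
from scipy.spatial.transform import Rotation as Ro
st=sensors.sense(); s=optics.snapshot("wrist")
T=np.eye(4);T[:3,:3]=Ro.from_euler("xyz",st["tcp_rot"],degrees=True).as_matrix();T[:3,3]=st["tool_pos"]
W=np.linalg.inv(T@s["T_tool_cam"]); s["R"],s["t"]=W[:3,:3],W[:3,3]
pickle.dump(s,open("w1.pkl","wb")); cv2.imwrite("pics/w1.png",s["pixels"][:,:,::-1])
print(st["time"],st["tool_pos"],st["tcp_rot"],st["finger_gap"],st["ft_force"],st["joint_pos"])
E
```

```text
2.35 [559.08314986 159.71014722 238.42656956] [-1.79912131e+02  3.64177536e-02  8.72092427e+01] 59.945477954571395 [-0.56636012 -0.74311327 -0.2263935 ] [ 1.09001545e+01  4.53302704e+00  8.76691537e+01 -1.45957375e-02
  8.78918108e+01  1.36914887e+01]
```

View pics/w1.png

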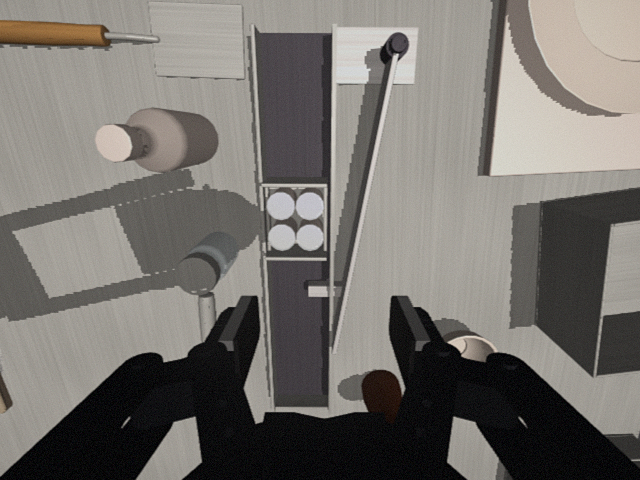

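The wrist view is clear. The chute is vertical in the image (down = +x) with its open end at row 33. The rack's rear plate is at row ~185 and its front at ~259. The leaf is at (320,289), the pin at (398,45) and the arm's end at (334,350). Now I'll refine the numbers.

```bash
python3 - <<'E'
import pickle,cv2,numpy as np
from h import *
s=pickle.load(open("w1.pkl","rb")); im=s["pixels"].astype(int); g=im.max(2)
L=[];Rr=[]
for v in list(range(50,175,5))+list(range(300,340,5)):
    r=g[v]; dark=np.where((r[262:345]<85))[0]+262
    L.append((dark[0]-.5,v)); Rr.append((dark[-1]+.5,v))
print(g[100,245:345]); print(g[20:40,295],g[178:192,295],g[178:192,275]); print(g[255:266,295])
a=cast(s,L[:25],3);b=cast(s,Rr[:25],33)
for nm,q in(("right",a),("left",b)):
    p=np.polyfit(q[:,1],q[:,0],1); print(nm,p,"yaw",90-np.degrees(np.arctan(p[0])), "resid",np.std(q[:,0]-np.polyval(p,q[:,1])),"at y=61,200",np.polyval(p,[61,200]))
def cc(P): # chute coords
    d=P[:,:2]-O; e=w(1,0)-O; f=w(0,1)-O; return np.c_[d@e,d@f].round(1)
print("pin",cc(cast(s,[(398,42)],55)),"leaf",cc(cast(s,[(308,289),(320,283),(320,296)],22)),"end",cc(cast(s,[(334,352)],50)))
print("open",cc(cast(s,[(295,33)],3)),"rear",cc(cast(s,[(264,184.5),(327,184.5)],53)),"front",cc(cast(s,[(295,260)],53)))
print("mill",cc(cast(s,[(380,385)],130)),"arm@",cc(cast(s,[(356,230),(370,170)],50)))
E
```

```text
[161 158 157 166 167 135  95  87  84 130 173 195 174 111  66  73  79  72
  78  80  75  74  79  76  76  79  73  77  80  81  77  77  68  79  80  78
  71  77  74  76  73  84  74  84  78  74  76  75  78  75  80  82  74  82
  79  82  82  74  73  76  79  76  79  79  74  82  70  80  87  82  76  80
  85  81  78  81  86  62  48  47  51  51  49  49  45  49 129 197 215 215
 194 173 166 162 160 162 157 161 162 164]
[159 164 162 162 159 162 162 160 165 160 160 160 158  84  78  77  79  72
  79  74] [ 66  63  66  61  61  92 189 194 182 157 184 131 115 109] [ 64  68  67  64  60 103 195 189 174 147 169 119 107  88]
[ 59  64 125 196 182 128  70  72  74  65  74]
right [1.05623062e-01 4.72046632e+02] yaw 83.97059981800444 resid 3.566216751405164e-14 at y=61,200 [478.48963836 493.17124395]
left [5.10309535e-02 5.57904676e+02] yaw 87.07867584201144 resid 0.29472323769304365 at y=61,200 [561.01756413 568.11086668]
pin [[-253.    93.7]] leaf [[ -6.1  13. ]
 [-13.8  27. ]
 [  2.9  27. ]] end [[59.7 43.3]]
open [[-272.     2.6]] rear [[-132.   -26.4]
 [-132.2   34.2]] front [[-54.2   1.6]]
mill [[36.2 82.2]] arm@ [[ -85.8   63.9]
 [-145.7   75.4]]
```

```bash
cat >> h.py <<'E'
O=w(-3,2.4)
def cc(P):
    d=np.atleast_2d(P)[:,:2]-O; e=w(1,0)-O; f=w(0,1)-O; return np.c_[d@e,d@f].round(1)
def go(p0,cx,cy,z): # shift in tool axes, cm
    c=cc(p0)[0]; print("now",c,p0[2],"rows end cm:",-(cx-c[0])/10,(cy-c[1])/10,-(z-p0[2])/10)
E
python3 - <<'E'
from h import *
import pickle
s=pickle.load(open("w1.pkl","rb"))
print("O",O,"sauce",cc(cast(s,[(120,142)],150)))
t=pickle.load(open("snap0.pkl","rb"))["top"]; print("mill,shaker",cc(cast(t,[(344,222)],140)),cc(cast(t,[(262,298)],85)))
go([559.08,159.71,238.4],-151,18.75,27)
E
```

```text
O [526.04970859  63.87384517] sauce [[-170.8 -104.2]]
mill,shaker [[151.8  95.2]] [[-40.8 -99.4]]
now [-97.4  28.1] 238.4 rows end cm: 5.359999999999999 -0.9350000000000002 21.14
```

Request:
play_rows([
  [[2.7,-0.5,0,0,0,0],[5.4,-0.9,2,0,0,0],[5.4,-0.9,6,0,0,0],[5.4,-0.9,10,0,0,0],[5.4,-0.9,14,0,0,0]],
])

```text
time: 2.9
tool_pos: [553.0, 212.3, 98.5]
tcp_rot: [179.9, -0.0, 87.0]
ft_force: [0.4, 0.3, 0.3]
finger_gap: 59.8
grip_force: 0.0
```

Request:
play_rows([
  [[0,0,1.5,0,0,0],[0,0,2,0,0,0],[0,0,2,0,0,0]],
])

```text
time: 3.2
tool_pos: [553.7, 212.9, 80.3]
tcp_rot: [180.0, -0.0, 87.1]
ft_force: [0.5, 0.6, 0.3]
finger_gap: 59.5
grip_force: 0.0
```

```bash
cat > look.py <<'E'
import sys,cv2,pickle,numpy as np
from bench import sensors, optics
from scipy.spatial.transform import Rotation as Ro
from h import *
def look(nm):
    st=sensors.sense(); s=optics.snapshot("wrist")
    T=np.eye(4);T[:3,:3]=Ro.from_euler("xyz",st["tcp_rot"],degrees=True).as_matrix();T[:3,3]=st["tool_pos"]
    W=np.linalg.inv(T@s["T_tool_cam"]); s["R"],s["t"]=W[:3,:3],W[:3,3]
    pickle.dump(s,open(nm+".pkl","wb")); cv2.imwrite(f"pics/{nm}.png",s["pixels"][:,:,::-1])
    print(st["time"],cc(st["tool_pos"]),st["tool_pos"][2],st["tcp_rot"],st["finger_gap"],st["ft_force"])
look(sys.argv[1])
E
python3 look.py w2
```

```text
3.2 [[-150.3   20. ]] 80.27202240226802 [ 1.79958789e+02 -1.33857352e-02  8.70721640e+01] 59.452619473733456 [0.50431866 0.55268541 0.27176807]
```

View pics/w2.png

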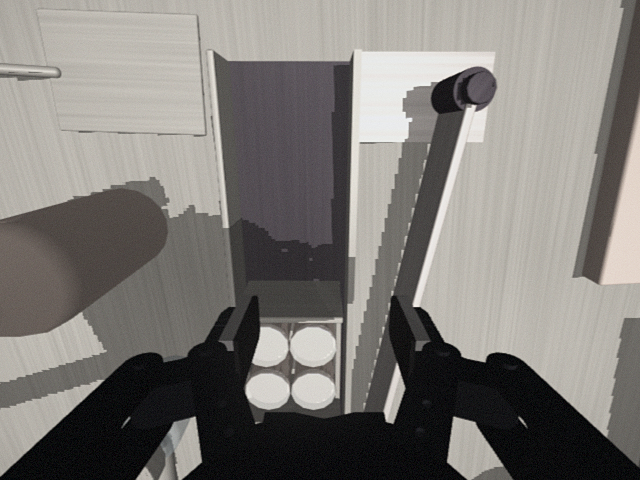

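The fingers straddle as planned. The left finger tip is at (240,297) and the right one at (400,297). The rack's rear plate top is at row 318 and the arm's top edge runs from (465,110) down to (425,290). I'll check by casting the tips.

```bash
python3 - <<'E'
from h import *
import pickle
s=pickle.load(open("w2.pkl","rb"))
for z in (80,86): print(z,cc(cast(s,[(393,297),(412,297),(240,297),(258,297),(390,345),(430,340)],z)).tolist())
print("rear",cc(cast(s,[(247,320),(341,320)],53)).tolist(),"wall",cc(cast(s,[(353,200),(346,290)],33)).tolist(),"arm in/out",cc(cast(s,[(427,250),(437,250),(413,300)],50)).tolist(),"pin",cc(cast(s,[(477,88)],55)).tolist())
E
```

```text
80 [[-157.3, 53.1], [-157.3, 61.9], [-157.4, -18.1], [-157.4, -9.7], [-131.3, 53.3], [-134.1, 72.6]]
86 [[-160.4, 51.7], [-160.4, 60.2], [-160.5, -16.5], [-160.5, -8.5], [-135.4, 51.9], [-138.1, 70.4]]
rear [[-129.0, -22.6], [-128.9, 30.7]] wall [[-193.9, 37.4], [-137.9, 34.6]] arm in/out [[-169.9, 76.5], [-169.9, 81.9], [-140.0, 71.4]] pin [[-249.4, 90.2]]
```

Request:
play_rows([
  [[0,0,1.5,0,0,0],[0,0,3,0,0,0],[0,0,4.3,0,0,0],[0,0,5.3,0,0,0],[0,0,5.3,0,0,0]],
])

```text
time: 3.75
tool_pos: [551.2, 212.9, 23.5]
tcp_rot: [-179.8, 0.1, 87.1]
ft_force: [0.2, -0.4, 0.5]
finger_gap: 60.0
grip_force: 0.0
```

Request:
play_rows([
  [[0,0.5,0,0,0,0],[0,1.0,0,0,0,0],[0,1.5,0,0,0,0],[0,2.0,0,0,0,0],[0,2.5,0,0,0,0]],
])

```text
time: 4.25
tool_pos: [578.3, 211.9, 26.5]
tcp_rot: [-180.0, 0.0, 87.1]
ft_force: [-5.2, -2.1, 2.2]
finger_gap: 60.3
grip_force: 2.4
```

Request:
play_rows([
  [[0,0.2,0,0,0,0],[0,0.2,0,0,0,0]],
])

```text
time: 4.45
tool_pos: [580.3, 211.9, 26.3]
tcp_rot: [-180.0, 0.0, 87.1]
ft_force: [-4.5, -1.8, 3.0]
finger_gap: 59.7
grip_force: 2.5
```

```bash
python3 look.py w3
```

```text
4.45 [[-150.6   46.6]] 26.33889920618105 [-1.79984625e+02  9.80988830e-03  8.71148994e+01] 59.65380886703597 [-4.52949197 -1.83185885  2.96334357]
```

View pics/w3.png

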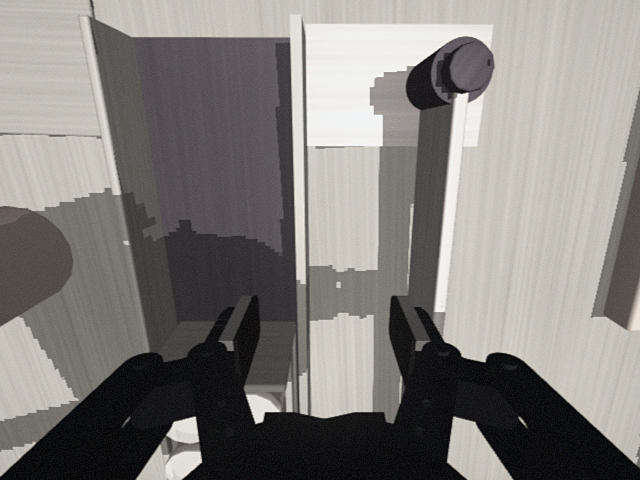

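The arm now bears on the right finger and appears swung outward. Its top edge runs from about (452,100) to (437,310). I'll check the angle.

```bash
python3 - <<'E'
from h import *
import pickle
s=pickle.load(open("w3.pkl","rb")); g=s["pixels"].max(2).astype(int)
print(g[130,400:480].tolist(),g[290,400:470].tolist())
P=cc(cast(s,[(467,130),(448,290),(455,130),(436,290)],50)); print(P.tolist())
d=P[1]-P[0]; e=P[3]-P[2]; print(.16+np.arctan2(d[1],d[0]),.16+np.arctan2(e[1],e[0]))
print("wall",cc(cast(s,[(292,200),(297,320)],33)).tolist(),"rear",cc(cast(s,[(297,386)],53)).tolist())
E
```

```text
[149, 153, 152, 151, 153, 156, 155, 154, 151, 154, 150, 155, 148, 153, 155, 143, 156, 151, 125, 82, 66, 74, 73, 83, 75, 77, 81, 79, 79, 74, 69, 85, 75, 79, 76, 74, 77, 79, 75, 75, 82, 85, 82, 79, 81, 82, 78, 74, 74, 77, 108, 162, 212, 239, 244, 243, 242, 241, 242, 241, 241, 243, 240, 234, 226, 237, 242, 243, 243, 241, 241, 242, 242, 240, 241, 239, 241, 243, 238, 220] [128, 121, 122, 121, 120, 123, 127, 136, 112, 76, 79, 78, 83, 82, 78, 83, 83, 82, 83, 84, 82, 74, 81, 81, 80, 81, 82, 77, 82, 78, 77, 80, 79, 75, 77, 124, 180, 233, 244, 242, 242, 242, 243, 241, 240, 242, 232, 205, 193, 196, 199, 200, 202, 202, 201, 206, 205, 207, 206, 205, 203, 200, 200, 202, 203, 205, 211, 206, 204, 203]
[[-231.4, 94.8], [-173.0, 95.2], [-231.4, 90.9], [-173.0, 90.6]]
0.16684920796393515 0.15486305888392182
wall [[-204.6, 34.6], [-149.6, 35.4]] rear [[-130.6, 36.4]]
```

Request:
play_rows([
  [[-0.4,0,0,0,0,0],[-0.8,0,0,0,0,0],[-1.1,0,0,0,0,0],[-1.4,0,0,0,0,0],[-1.7,0,0,0,0,0]],
])

```text
time: 5.0
tool_pos: [579.0, 196.0, 26.3]
tcp_rot: [180.0, -0.1, 87.2]
ft_force: [-3.9, 3.6, -0.9]
finger_gap: 60.1
grip_force: 2.5
```

Request:
play_rows([
  [[-0.4,0,0,0,0,0],[-0.8,0,0,0,0,0],[-1.2,0.1,0,0,0,0],[-1.6,0.1,0,0,0,0],[-2.0,0.1,0,0,0,0]],
])

```text
time: 5.5
tool_pos: [579.1, 175.4, 26.3]
tcp_rot: [180.0, -0.0, 87.2]
ft_force: [-1.7, 4.0, -0.7]
finger_gap: 59.6
grip_force: 2.4
```

```bash
python3 look.py w4
```

```text
5.5 [[-114.1   47.3]] 26.279891648958625 [ 1.79993562e+02 -4.26465737e-02  8.71539610e+01] 59.600361982039054 [-1.71315981  4.01434335 -0.6766235 ]
```

View pics/w4.png

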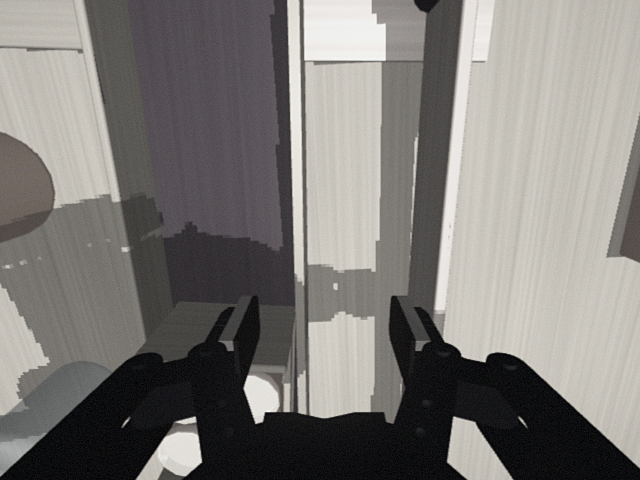

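The rack's rear plate (row ~367) sits against the left finger and moves with it. The arm is still parallel to the chute, so the gate is open at about 0.16. I'll keep pushing.

Request:
play_rows([
  [[-0.5,0,0,0,0,0],[-1.0,0,0,0,0,0],[-1.5,0,0,0,0,0],[-2.0,0,0,0,0,0],[-2.5,0,0,0,0,0]],
])

```text
time: 6.05
tool_pos: [578.0, 149.6, 26.3]
tcp_rot: [180.0, -0.0, 87.1]
ft_force: [-1.4, 3.8, -0.9]
finger_gap: 59.9
grip_force: 2.1
```

Request:
play_rows([
  [[-0.5,0,0,0,0,0],[-1.0,0,0,0,0,0],[-1.5,0,0,0,0,0],[-2.0,0,0,0,0,0],[-2.5,0,0,0,0,0]],
])

```text
time: 6.55
tool_pos: [576.7, 124.7, 26.3]
tcp_rot: [180.0, 0.0, 87.1]
ft_force: [-2.7, 4.2, -0.9]
finger_gap: 59.6
grip_force: 1.9
```

```bash
python3 look.py w5; python3 - <<'E'
from bench import optics
import cv2
s=optics.snapshot("side"); cv2.imwrite("pics/s5.png",cv2.resize(s["pixels"][200:400,180:420],None,fx=3,fy=3)[:,:,::-1])
E
```

```text
6.55 [[-63.3  47.5]] 26.295980213088537 [1.79996166e+02 3.64523850e-03 8.71305793e+01] 59.62436589973177 [-2.74321101  4.20917802 -0.90490877]
```

View pics/s5.png

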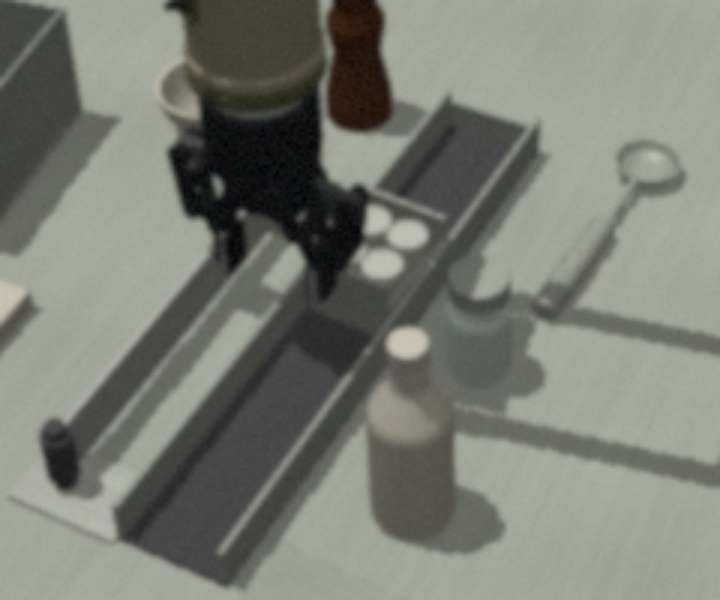

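The side view shows the gate held open by the outer finger (230,260) and the inner finger (325,280) pushing the level rack. Nothing else has moved.

Request:
play_rows([
  [[-0.5,0,0,0,0,0],[-1.0,0,0,0,0,0],[-1.5,0,0,0,0,0],[-2.0,0,0,0,0,0],[-2.5,0,0,0,0,0]],
])

```text
time: 7.15
tool_pos: [575.5, 99.7, 26.4]
tcp_rot: [180.0, -0.0, 87.1]
ft_force: [-1.5, 4.0, -0.1]
finger_gap: 60.0
grip_force: 1.9
```

Request:
play_rows([
  [[-0.5,0,0,0,0,0],[-1.0,0,0,0,0,0],[-1.5,0,0,0,0,0],[-2.0,0,0,0,0,0],[-2.5,0,0,0,0,0]],
])

```text
time: 7.65
tool_pos: [574.3, 74.8, 26.3]
tcp_rot: [180.0, -0.0, 87.1]
ft_force: [-0.1, 2.6, 0.1]
finger_gap: 59.6
grip_force: 1.8
```

Request:
play_rows([
  [[-0.5,0,0,0,0,0],[-1.0,0,0,0,0,0],[-1.5,0,0,0,0,0],[-2.0,0,0,0,0,0],[-2.5,0,0,0,0,0]],
])

```text
time: 8.15
tool_pos: [573.0, 49.8, 26.4]
tcp_rot: [180.0, -0.0, 87.1]
ft_force: [-1.0, 3.3, -0.2]
finger_gap: 59.8
grip_force: 1.8
```

Request:
play_rows([
  [[-0.5,0,0,0,0,0],[-1.0,0,0,0,0,0],[-1.5,0,0,0,0,0],[-2.0,0,0,0,0,0],[-2.3,0,0,0,0,0]],
])

```text
time: 8.65
tool_pos: [571.8, 26.7, 26.3]
tcp_rot: [180.0, 0.0, 87.1]
ft_force: [-0.9, 2.6, -0.1]
finger_gap: 60.0
grip_force: 1.8
```

```bash
python3 look.py w6
```

```text
8.65 [[34.8 47.6]] 26.31553865457662 [1.79997202e+02 4.28811669e-03 8.71159253e+01] 59.98029507588745 [-0.92513679  2.64548671 -0.14675516]
```

View pics/w6.png

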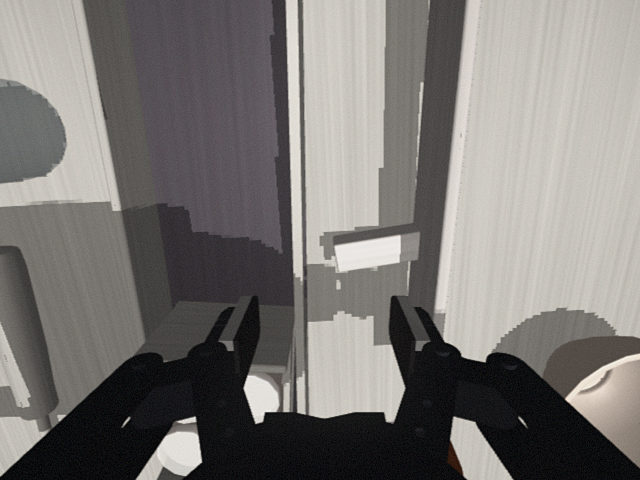

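The leaf (375,250) is now behind the finger, and the rack's rear is at about x = +46. I'll back off a little, ease the gate inwards, then lift out.

Request:
play_rows([
  [[0.2,0,0,0,0,0],[0.5,0,0,0,0,0],[0.5,-0.4,0,0,0,0],[0.5,-0.8,0,0,0,0],[0.5,-1.2,0,0,0,0]],
])

```text
time: 9.2
tool_pos: [559.7, 33.2, 26.3]
tcp_rot: [-180.0, -0.0, 87.2]
ft_force: [-1.5, 0.8, 1.2]
finger_gap: 59.8
grip_force: 0.6
```

Request:
play_rows([
  [[0,-0.4,0,0,0,0],[0,-0.8,0,0,0,0],[0,-1.2,0,0,0,0],[0,-1.5,0,0,0,0],[0,-1.5,0,0,0,0]],
])

```text
time: 9.7
tool_pos: [544.7, 33.6, 26.3]
tcp_rot: [-180.0, 0.0, 87.1]
ft_force: [-1.0, 0.7, -0.7]
finger_gap: 59.8
grip_force: 0.5
```

Request:
play_rows([
  [[0,0,-0.5,0,0,0],[0,0,-1.5,0,0,0],[0,0,-3,0,0,0],[0,0,-5,0,0,0],[0,0,-8,0,0,0]],
])

```text
time: 10.2
tool_pos: [544.7, 33.5, 107.2]
tcp_rot: [-179.9, 0.0, 87.1]
ft_force: [0.7, 0.0, 0.1]
finger_gap: 59.9
grip_force: 0.0
```

Request:
play_rows([
  [[1,0,-4,0,0,0],[4,0,-8,0,0,0],[8,0,-11,0,0,0],[8,0,-12,0,0,0],[8,0,-12,0,0,0]],
])

```text
time: 10.7
tool_pos: [550.8, 114.3, 230.3]
tcp_rot: [179.6, -0.0, 87.2]
ft_force: [0.0, -0.3, -0.3]
finger_gap: 59.5
grip_force: 0.0
```

```bash
python3 look.py w7
```

```text
10.7 [[-51.6  22.1]] 230.29004549429072 [ 1.79640598e+02 -3.85873487e-02  8.72421769e+01] 59.52646360700702 [ 0.04203557 -0.26832638 -0.34432589]
```

View pics/w7.png

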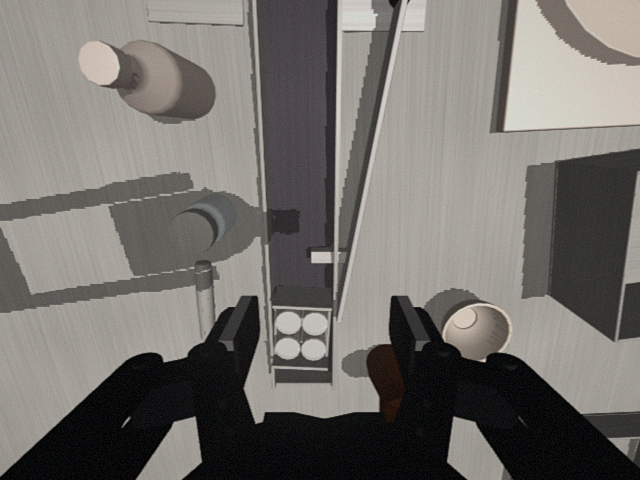

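The rack (rear plate at row ~305) is past the leaf (321,257), and the gate has swung back across. I'll check the numbers before handing in.

```bash
python3 - <<'E'
from h import *
import pickle
s=pickle.load(open("w7.pkl","rb")); g=s["pixels"].max(2).astype(int)
print(g[280:312,305].tolist())
print("rear",cc(cast(s,[(303,306)],53)).tolist(),"leaf",cc(cast(s,[(311,257)],22)).tolist())
a=pickle.load(open("w1.pkl","rb"))
for q,P in((a,[(392,70),(334,352)]),(s,[(398,40),(339,320)])):
    c=cc(cast(q,P,50)); d=c[1]-c[0]; print(c.tolist(),np.arctan2(d[1],d[0]))
E
```

```text
[75, 77, 77, 75, 69, 74, 65, 65, 70, 61, 67, 70, 60, 61, 63, 66, 68, 62, 63, 62, 67, 66, 68, 66, 62, 63, 80, 156, 190, 173, 93, 72]
rear [[43.0, 2.6]] leaf [[-0.5, 10.5]]
[[-229.3, 88.5], [62.7, 40.9]] -0.1615923465529537
[[-205.4, 86.1], [61.6, 41.0]] -0.1673343335784825
```

The gate is shut: the arm is at -0.16 rad and the leaf tip at y = 10.5. The rack's rear is at +44, so its origin is at about +84, and the robot is clear of everything.

```bash
python3 -c "
from bench import job
print(job.hand_in())"
```

```text
the job is handed in; nothing more can be done
None
```

The job is handed in: by my last camera measurement the rack stands about 84 mm past the chute's origin, the gate is shut behind it, and the robot is clear (the hand-in returned no verdict).

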